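# Refit the rocking support block of a bending jig and lay the prism across

## Robot

A 7-joint arm with a two-finger parallel gripper is mounted at the origin on a cart in front of the work surface, level with it; the furniture and walls round the work are solid. World frame = base frame: x ahead of the robot, y to its left, z up, the work surface at z = 0. Lengths are in mm, angles in rad, forces in N, time in s.
With the tool pointing down it reaches from about 400 to 925 mm from the base axis. Payload 4.1 kg.
Tool frame: the origin (TCP) lies midway between the tips of the shut fingers; the grasp point (between the pads) lies arm.grip_depth behind it (arm.grip_depth is the distance from the TCP to the grasp point, in mm); y points along the fingers, x is the direction in which the jaws open and shut, and the axes are right-handed (so a half turn about y gives the same grasp; the last joint's range is limited). The gripper opens to 85 mm and grips with 20 to 120 N. Pads are 22 mm wide; open, the fingers measure 114 mm over their backs; the gripper's body (76 mm by 85 mm) begins 54 mm behind the grasp point. The pads swing forward as they close: fully open they stand 13 mm farther back than shut.
Start: joints at [-1.446, 0.398, 0.045, 1.537, -0.019, 1.207, -0.051], TCP at [144.234, 633.83, 231.347] pointing down, gripper open.
Joint ranges: [-2.82, 2.82], [-0.49, 2.23], [-1.37, 1.46], [0, 2.46], [-1.36, 4.5], [0.23, 2], [-2.94, 2.94]. Speed limits (rad/s): [2.57, 2.57, 3.14, 3.14, 3.14, 3.14, 3.14].

## Interface

Orientations are given as a 3x3 rotation matrix whose columns are the frame's x, y, z axes.
In Python, from plant import arm gives the robot as it stands. Calls block until the motion is done:
- arm.move_pose(position, orientation): joint-space move of the TCP to a pose.
- arm.move_l(position, ori=None, rate=150): straight line of the TCP; ori=None keeps the orientation; rate is the mean speed in mm/s.
- arm.movej(angles): joint-space move.
- arm.command_gripper(opening): finger opening in mm; the grip force is fixed at half the most; returns when the fingers have stopped.
- arm.pause(seconds).
- arm.solve_ik(position, orientation): joint angles nearest the present ones, or None.
- arm.get_state(): the state.
- arm.get_image(name): name is "side" or "top" or "wrist"; returns the picture (420x560x3 uint8, red, green, blue); there is no depth.
- arm.camera_info(name): a dict with "fx", "fy", "cx", "cy" (pixels), "world_to_cam" (4x4, takes a point from world to camera coordinates). Camera axes: x right, y down, z forward; pixel columns grow to the right and rows downward; lengths in mm; the calibration is good to about 2 mm. A picture is of the moment at which its call begins: read the wrist's pose just before it. camera_info takes no time and is no camera call; for the wrist camera it gives the pose at the moment of the call.
A pose or a line that the arm cannot do raises arm.IKError and nothing moves.
- arm.job_done(): hands the job in, once; it reports no verdict.
The state is a dict: "time_s": time; "qpos": joint angles; "qvel": joint speeds; "joint_efforts": joint torques, N m; "tool_pos": TCP position; "ee_rot": TCP orientation; "wrist_force": force on the tool from outside, world axes, zero at the start; "moment": the same for the moment, N m; "opening": finger opening in mm.
Only numpy, scipy, OpenCV 4.12 (cv2) and the standard library are available. Lean on these libraries where they do the work, as an engineer would, in place of code of your own. Each camera call takes 0.05 s, during which the arm holds its last target.

## Task

One of the two support blocks of the bending jig is rocking on its rounded side on the bench. Stop it, turn it over and set it flat side down in the empty seat of the jig, in line with its fixed twin. Then gently lay the mortar prism level and centred across both rounded tops, ready for the bending test.

Things in the scene. Friction and masses are not known exactly. Their poses are not given: they have to be found in the camera images.
- block_mid (a point): centre (half-way up) of the loose steel support block, 52 (x) by 44 (y) by 36 mm (z), 0.58 kg. Its z points from the flat side to the middle of the rounded top: down at the start, up when it lies right. The two plane ends, 44 mm apart across y, are the faces to grip. At the start it rocks gently about its y on the rounded side, and rocks again at a touch.
- support_block: the same block; origin at the middle of its flat side, same axes. Seen along y it is a D: flat side, plane side walls 24 mm high on the two 52 mm ends, then a round back of radius 34 mm whose axis runs along y, 2 mm above the flat side. Centre of mass 16 mm above the flat side. It also stands on either side wall (x up or down), less firmly.
- bend_jig: lower half of a bending jig, fixed to the bench. Origin on the bench under the beam's middle; x along the span, z up. Dark steel beam 200 (x) by 40 mm (y), top 16 mm above the bench: 4 mm narrower than the blocks. Under its ends, at x = +-92 mm, cross feet 24 by 92 mm, 10 mm high, with screw heads 5 mm high at y = +-34 mm. Fixed twin block at x = +50 mm, empty seat at x = -50 mm.
- seat (a point): middle of the empty seat's floor on top of the beam, 16 mm above the bench, axes as the jig's. The seat is 57 mm wide along x, between two bevelled keeper strips 4 mm high and 6 mm wide that cross the beam; it is open at both ends along y.
- twin_top (a point): middle of the rounded top of the fixed twin block, 52 mm above the bench, 100 mm from the seat's middle along the jig's x. (Furniture round the work: behind x = 0.63 m jars up to 0.12 m high; a scale 0.15 m high at x > 0.51, y < -0.29 m; a drawer cabinet 0.24 m high at x > 0.58, y > 0.13 m.)
- mid_span (a point): point midway between the tops of the two blocks, 52 mm above the bench, axes as the jig's: the middle of the prism's underside belongs here, the prism's length along the jig's x.
- prism_mid (a point): centre of the grey mortar prism, 40 by 160 by 40 mm, 0.56 kg, lying on the bench; its y runs along the 160 mm, z is up. Any of its four long sides may lie down.
Things that resemble listed ones, but are neither listed nor needed, are in the scene too. Leave any black, green or yellow look-alike of the support_block alone.

How it is judged:
By the outcome, as a careful person would: the job done as asked, in the order asked, and still so for the second after the job is handed in, with the robot touching nothing.
It also fails if it takes over 67 s, if anything falls off the work surface, if the arm or the gripper's body presses on something with over 40 N, if the wrist force passes 120 N, or if a joint passes its speed limit or range.

## Working session

There is one attempt and no reset: what is moved stays moved. The work goes in short steps, each a Python script; the robot and the scene stay as the last script left them, time stands still between calls to the robot, and variables do not carry over. Pictures are saved under pics/ and viewed, and the job is handed in when it is done.

```bash
ls -la; mkdir -p pics; cat > h.py <<'E'
import numpy as np, cv2
from plant import arm
def snap(name,fn):
    im=arm.get_image(name); cv2.imwrite(f'pics/{fn}.png',im[:,:,::-1]); return im
E
python3 - <<'E'
from h import *
s=arm.get_state(); print(s['time_s'],s['tool_pos'],s['ee_rot'],arm.grip_depth)
for n in ['side','top','wrist']:
    snap(n,n+'0'); i=arm.camera_info(n); print(n,i['fx'],i['cx'],i['cy'],np.round(i['world_to_cam'],3).tolist())
E
```

```text
total 12
drwxr-xr-x  3 agent agent 4096 Dec  6 21:34 .
drwxr-xr-x 23 root  root  4096 Dec  6 21:34 ..
drwxr-xr-x  2 agent agent 4096 Dec  6 21:34 pics
0.0 [144.10574119 633.17901939 230.25657312] [[ 2.21793019e-01 -2.63383379e-04 -9.75093733e-01]
 [ 9.75091795e-01 -1.95200580e-03  2.21793105e-01]
 [-1.96180524e-03 -9.99998060e-01 -1.76118288e-04]] 18.700000000000003
side 471.10933342318316 281.58831591137573 208.13953830419527 [[0.922, -0.386, 0.024, -532.411], [-0.151, -0.417, -0.896, 53.125], [0.356, 0.823, -0.443, 1443.001], [0.0, 0.0, 0.0, 1.0]]
top 416.81189548579977 275.7820870881217 211.42581031731197 [[0.026, -0.999, 0.019, -228.062], [-0.993, -0.028, -0.117, 508.695], [0.117, -0.016, -0.993, 1249.661], [0.0, 0.0, 0.0, 1.0]]
wrist 307.829062446863 279.14408240419397 205.2367037983389 [[0.222, 0.975, -0.0, -650.226], [0.933, -0.212, 0.289, -38.427], [0.282, -0.064, -0.957, 378.742], [0.0, 0.0, 0.0, 1.0]]
```

View images.

View pics/side0.png

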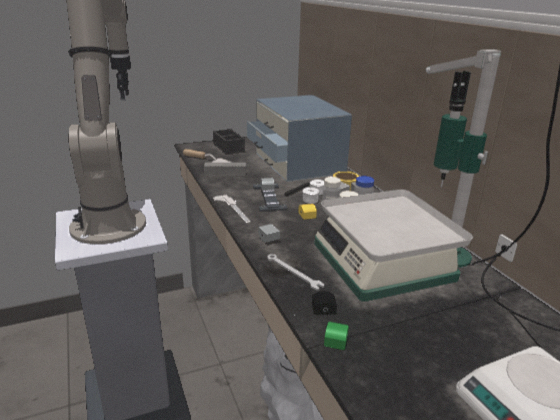

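View pics/top0.png

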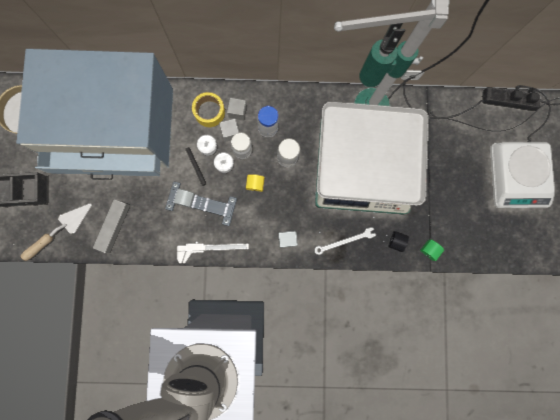

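View pics/wrist0.png

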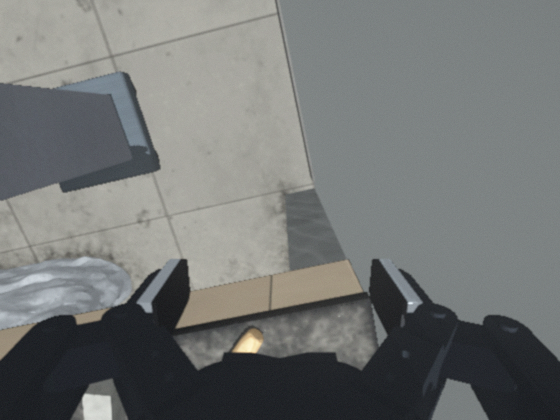

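```bash
python3 - <<'E'
import cv2
im=cv2.imread('pics/top0.png')
c=im[170:270,80:330]; cv2.imwrite('pics/c1.png',cv2.resize(c,None,fx=3.2,fy=3.2,interpolation=cv2.INTER_CUBIC))
im=cv2.imread('pics/side0.png')
c=im[140:260,190:330]; cv2.imwrite('pics/c2.png',cv2.resize(c,None,fx=5,fy=5,interpolation=cv2.INTER_CUBIC))
from h import *
def ray(n,uv,z):
    i=arm.camera_info(n);M=i['world_to_cam'];R=M[:3,:3];t=M[:3,3]
    d=R.T@np.array([(uv[0]-i['cx'])/i['fx'],(uv[1]-i['cy'])/i['fy'],1]);c=-R.T@t
    return c+d*(z-c[2])/d[2]
for k,uv,z in [('block',(288,239),30),('jig',(201,204),16),('prism',(110,226),40)]: print(k,ray('top',uv,z))
E
```

```text
block [ 431.11503705 -253.78065786   30.        ]
jig [533.2553617   18.62833816  16.        ]
prism [455.30309545 285.32570278  40.        ]
```

View pics/c1.png

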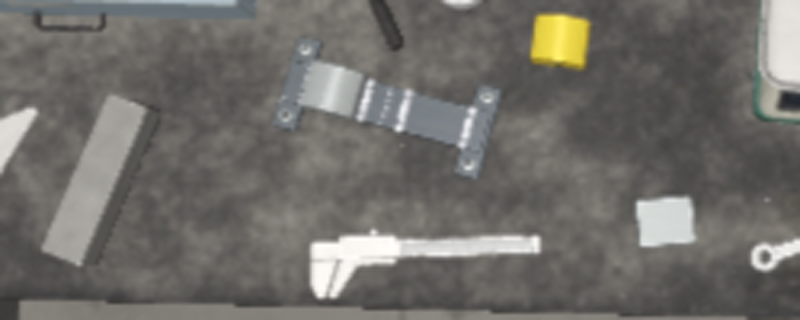

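View pics/c2.png

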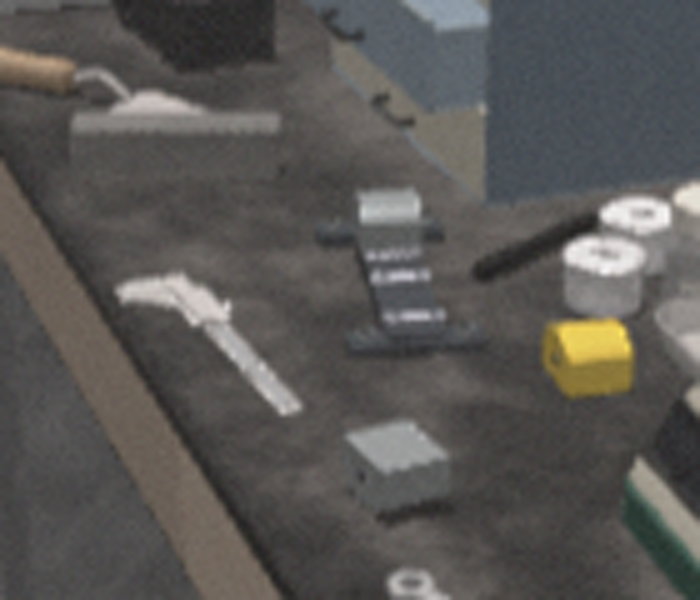

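```bash
cat >> h.py <<'E'
def ray(n,uv,z,i=None):
    i=i or arm.camera_info(n);M=np.array(i['world_to_cam']);R=M[:3,:3];t=M[:3,3]
    d=R.T@np.array([(uv[0]-i['cx'])/i['fx'],(uv[1]-i['cy'])/i['fy'],1]);c=-R.T@t
    return c+d*(z-c[2])/d[2]
def proj(i,P):
    M=np.array(i['world_to_cam']);p=np.atleast_2d(P)@M[:3,:3].T+M[:3,3]
    return np.c_[i['fx']*p[:,0]/p[:,2]+i['cx'],i['fy']*p[:,1]/p[:,2]+i['cy']]
def Rot(jaw,t):
    """tool rotation: x=jaw axis, y=pointing dir"""
    t=np.array(t,float);t/=np.linalg.norm(t);j=np.array(jaw,float);j-=t*(j@t);j/=np.linalg.norm(j)
    return np.c_[j,t,np.cross(j,t)]
E
python3 - <<'E'
from h import *
s=arm.get_state();i=arm.camera_info('wrist');M=np.array(i['world_to_cam']);R=M[:3,:3];c=-R.T@M[:3,3]
T=np.array(s['ee_rot']);print('cam pos in tool',T.T@(c-s['tool_pos']));print('cam axes in tool(cols)\n',(T.T@R.T).round(3))
# reach tests
for nm,p in [('block',(431,-254)),('jig',(533,19)),('prism',(455,285))]:
  for yaw in range(0,360,45):
    a=np.radians(yaw)
    for z in (330,):
      q=arm.solve_ik([p[0],p[1],z],Rot([np.cos(a),np.sin(a),0],[0,0,-1]))
      print(nm,yaw,None if q is None else np.round(q,2))
E
```

```text
cam pos in tool [   0.55595196 -143.01863761   73.05759019]
cam axes in tool(cols)
 [[ 1.    -0.     0.001]
 [-0.001 -0.289  0.957]
 [ 0.    -0.957 -0.289]]
block 0 [-1.34 -0.49  1.38  1.76  0.48  1.49 -0.03]
block 45 [-1.34 -0.47  1.39  1.76  0.46  1.48  0.77]
block 90 [ 0.59  0.07 -0.16  1.73  0.01  1.34  2.01]
block 135 [ 1.33  0.13 -0.96  1.72  0.11  1.35  2.7 ]
block 180 [-0.69  0.16  1.28  1.76 -0.16  1.34 -2.52]
block 225 [-0.69  0.16  1.28  1.76 -0.16  1.34 -1.73]
block 270 [-1.34 -0.48  1.38  1.76  0.47  1.49 -1.59]
block 315 [-0.52  0.1   1.05  1.76 -0.09  1.33 -0.23]
jig 0 [-0.88  0.18  0.88  1.69 -0.14  1.34  0.03]
jig 45 [-0.85  0.17  0.85  1.69 -0.13  1.34  0.81]
jig 90 [-0.84  0.17  0.83  1.69 -0.13  1.34  1.59]
jig 135 [-0.75  0.16  0.73  1.68 -0.11  1.34  2.35]
jig 180 [ 0.84  0.27 -1.16  1.65  0.25  1.39  2.8 ]
jig 225 [-1.13  0.31  1.28  1.69 -0.3   1.37 -2.16]
jig 270 [-0.95  0.2   0.97  1.69 -0.17  1.35 -1.51]
jig 315 [-0.9   0.18  0.92  1.69 -0.15  1.34 -0.75]
prism 0 [-1.11  0.15  0.53  1.67 -0.08  1.34 -0.56]
prism 45 [-1.    0.14  0.41  1.67 -0.06  1.34  0.2 ]
prism 90 [-0.89  0.14  0.28  1.67 -0.04  1.34  0.97]
prism 135 [-0.82  0.13  0.21  1.67 -0.03  1.34  1.74]
prism 180 [-0.75  0.13  0.12  1.66 -0.02  1.34  2.52]
prism 225 [-1.64  0.32  1.28  1.68 -0.31  1.37 -2.67]
prism 270 [-1.23  0.16  0.67  1.68 -0.1   1.34 -2.11]
prism 315 [-1.15  0.15  0.59  1.67 -0.09  1.34 -1.34]
```

```bash
python3 - <<'E'
from h import *
arm.movej([-0.03,.30,0,1.69,0,np.pi-.3-1.69,1.54])
s=arm.get_state();print(s['time_s'],s['tool_pos'],s['ee_rot'].round(3) if hasattr(s['ee_rot'],'round') else s['ee_rot'])
i=arm.camera_info('wrist');snap('wrist','jig1');np.save('jig1_cam.npy',np.array(i['world_to_cam']))
print(proj(i,[[533,19,16]]))
E
```

```text
2.95 [591.36463199 -23.70039947 223.98179937] [[-0.001  0.    -1.   ]
 [ 1.     0.001 -0.001]
 [ 0.001 -1.    -0.   ]]
[[317.00420352 125.98229134]]
```

View pics/jig1.png

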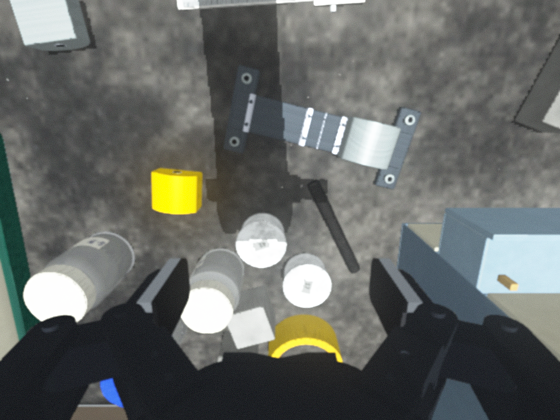

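```bash
python3 - <<'E'
import cv2
im=cv2.imread('pics/jig1.png')
c=im[60:195,220:425]; cv2.imwrite('pics/c3.png',cv2.resize(c,None,fx=3.9,fy=3.9,interpolation=cv2.INTER_CUBIC))
c=im[0:60,0:110]; cv2.imwrite('pics/c4.png',cv2.resize(c,None,fx=5,fy=5,interpolation=cv2.INTER_CUBIC))
E
```

```text
(no output)
```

View pics/c3.png

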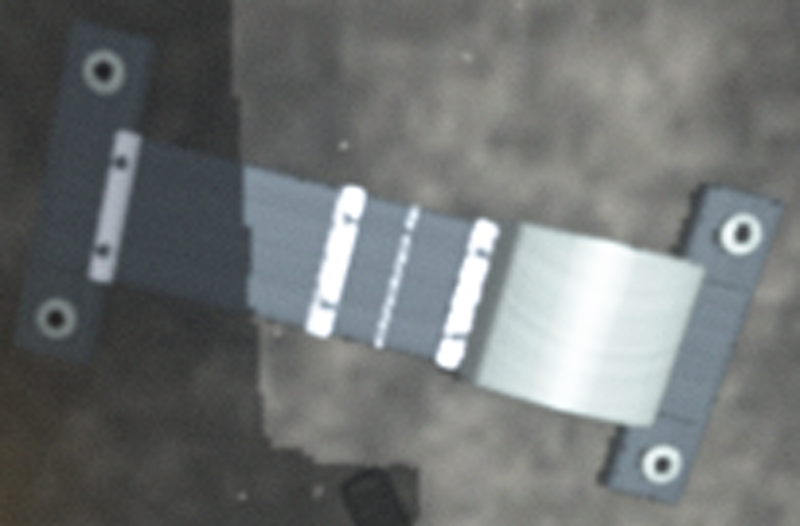

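View pics/c4.png

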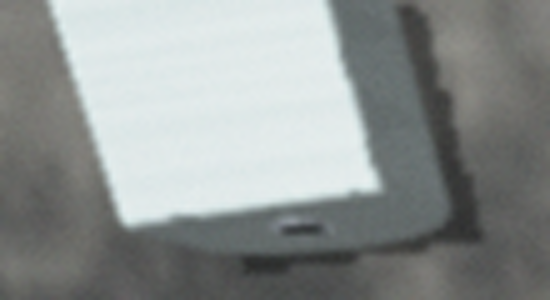

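```bash
python3 - <<'E'
from h import *
from scipy.optimize import least_squares
i=dict(arm.camera_info('wrist'));i['world_to_cam']=np.load('jig1_cam.npy')
c=np.array([[103,71],[55,318],[741,233],[661,465],[114,206],[336,261],[467,293],[397,275]])/3.9+[220,60]
P=np.array([[-92,34,15],[-92,-34,15],[92,34,15],[92,-34,15],[-81.5,0,20],[-18.5,0,20],[18.5,0,20],[0,0,16]],float)
def world(p,P):
    c_,s_=np.cos(p[2]),np.sin(p[2]);return np.c_[p[0]+c_*P[:,0]-s_*P[:,1],p[1]+s_*P[:,0]+c_*P[:,1],P[:,2]]
for fz in (0,1):
  f=lambda p:np.r_[(proj(i,world(p,P+np.array([0,0,p[3]*fz])))-c).ravel(),]
  r=least_squares(f,[533,19,1.3,0.]);print(r.x,np.degrees(r.x[2]),np.abs(r.fun).max());print(r.fun.reshape(-1,2).round(1).tolist())
# block top flat: corners
cc=np.array([[122,228],[380,188]])/5
for z in (36,):
  a,b=[ray('wrist',u,z,i) for u in cc];print(a,b,np.linalg.norm(b-a),np.degrees(np.arctan2(*(b-a)[1::-1])))
E
```

```text
[538.19167477  24.42478112   1.33741346   0.        ] 76.62814695381475 1.3739752871507562
[[0.4, -0.1], [0.4, -0.1], [0.3, 0.1], [0.2, -0.4], [0.3, 0.2], [-0.2, 0.1], [-1.4, -0.1], [-0.1, 0.3]]
[538.16513451  24.33814092   1.33735557   0.86787457] 76.6248298915947 1.3050314461002017
[[0.3, -0.3], [0.3, -0.1], [0.5, 0.1], [0.4, -0.3], [0.1, 0.1], [-0.2, 0.1], [-1.3, -0.1], [-0.1, 0.3]]
[ 456.99752908 -270.05501413   36.        ] [ 449.9473383  -218.73816781   36.        ] 51.79887939056567 97.8226379814812
```

```bash
cat >> h.py <<'E'
GD=20.7
JO=np.array([538.2,24.4,0]);JY=np.radians(76.63)
def pose(g,ydir_deg,tau_deg,flip=False):
    """g: pad centre; ydir: world yaw of jaw axis; tau>0 points toward ydir+90deg"""
    a=np.radians(ydir_deg);T=np.radians(tau_deg)
    j=np.array([np.cos(a),np.sin(a),0]);e=np.array([-np.sin(a),np.cos(a),0])
    t=e*np.sin(T)+np.array([0,0,-1])*np.cos(T)
    return np.array(g)+GD*t, Rot(-j if flip else j,t)
E
python3 - <<'E'
from h import *
def t(nm,g,yd,tau):
  for fl in (0,1):
    q=arm.solve_ik(*pose(g,yd,tau,fl));print(nm,yd,tau,fl,None if q is None else np.round(q,2).tolist())
B=[432,-248,24]
for ta in (-35,0,35): t('pick1',B,7.8,ta)
S=538.2-50*np.cos(JY),24.4-50*np.sin(JY),34
print(S)
for ta in (-35,35): t('place2',S,-13.4,ta)
for P in ([440,-200,26],[470,-120,26]):
  for yd in (8,-13,-45,-90,45):
    for ta in (-55,55): t(str(P),P,yd,ta)
E
```

```text
pick1 7.8 -35 0 [-0.38, 0.53, 0.52, 2.31, 1.0, 0.41, -0.74]
pick1 7.8 -35 1 [-0.03, 0.46, 0.1, 2.3, 1.19, 0.6, 2.25]
pick1 7.8 0 0 [0.19, 0.46, 0.29, 2.1, -0.22, 0.62, 0.78]
pick1 7.8 0 1 [-0.45, 0.95, 1.26, 2.11, -1.12, 1.03, -1.57]
pick1 7.8 35 0 [0.49, 0.71, 0.26, 1.8, -0.58, 1.23, 1.23]
pick1 7.8 35 1 [-0.08, 1.23, 1.26, 1.81, -1.18, 1.8, -1.38]
(np.float64(526.6380736254416), np.float64(-24.24485438881785), 34)
place2 -13.4 -35 0 [-0.59, 0.66, 0.33, 1.89, 0.39, 0.98, -0.8]
place2 -13.4 -35 1 [-0.25, 0.63, -0.11, 1.88, 0.64, 1.1, 2.12]
place2 -13.4 35 0 [0.25, 0.56, 0.08, 2.04, -0.93, 0.86, 0.82]
place2 -13.4 35 1 [1.18, 0.91, -1.16, 2.02, 0.32, 0.67, 2.88]
[440, -200, 26] 8 -55 0 [-0.39, 0.65, 0.16, 2.31, 1.29, 0.9, -1.32]
[440, -200, 26] 8 -55 1 [-0.27, 0.64, 0.02, 2.31, 1.33, 0.98, 1.81]
[440, -200, 26] 8 55 0 [0.52, 0.87, 0.26, 1.71, -0.72, 1.52, 1.31]
[440, -200, 26] 8 55 1 [0.04, 1.24, 1.05, 1.72, -1.13, 1.99, -1.42]
[440, -200, 26] -13 -55 0 [-0.45, 0.74, 0.31, 2.1, 0.83, 0.97, -1.1]
[440, -200, 26] -13 -55 1 [-0.19, 0.7, 0.0, 2.09, 0.97, 1.13, 1.92]
[440, -200, 26] -13 55
[... 1309 characters left out ...]
 1.98, -1.32, 1.71, -1.69]
[470, -120, 26] -45 -55 0 [-0.44, 0.9, 0.4, 1.72, 0.28, 1.35, -1.02]
[470, -120, 26] -45 -55 1 [-0.15, 0.84, -0.02, 1.71, 0.51, 1.47, 1.89]
[470, -120, 26] -45 55 0 [1.15, 0.69, -0.5, 2.27, -1.31, 0.67, 1.2]
[470, -120, 26] -45 55 1 [1.71, 1.15, -1.23, 2.26, 0.27, 0.3, 2.92]
[470, -120, 26] -90 -55 0 [-0.23, 1.03, 0.55, 1.49, -0.21, 1.68, -1.17]
[470, -120, 26] -90 -55 1 [0.05, 0.94, 0.08, 1.48, 0.05, 1.67, 1.69]
[470, -120, 26] -90 55 0 None
[470, -120, 26] -90 55 1 None
[470, -120, 26] 45 -55 0 None
[470, -120, 26] 45 -55 1 None
[470, -120, 26] 45 55 0 [0.27, 0.93, 0.16, 1.54, -0.42, 1.64, 1.4]
[470, -120, 26] 45 55 1 [-0.23, 1.28, 1.05, 1.55, -0.89, 1.99, -1.21]
```

```bash
python3 - <<'E'
from h import *
p,R=pose([432,-248,170],7.8,0)
arm.move_pose(p,R)
for k in range(4):
    i=arm.camera_info('wrist');im=snap('wrist',f'blk{k}');np.save(f'blk{k}_cam.npy',np.array(i['world_to_cam']))
    s=arm.get_state();print(s['time_s'],s['tool_pos'],s['opening']);arm.pause(0.12)
ims=[cv2.imread(f'pics/blk{k}.png')[110:260,200:360] for k in range(4)]
g=np.vstack([np.hstack(ims[:2]),np.hstack(ims[2:])]);cv2.imwrite('pics/blkg.png',cv2.resize(g,None,fx=2,fy=2,interpolation=cv2.INTER_CUBIC))
E
```

```text
4.15 [ 433.66277952 -246.90174791  149.71503921] 85.43013696352952
4.3167 [ 433.12010095 -247.18133184  149.51997861] 85.08966014847434
4.4833 [ 432.43271284 -247.68790414  149.37162515] 85.3606406038046
4.65 [ 432.06691841 -247.92422438  149.28440655] 85.35285624882763
```

View pics/blkg.png

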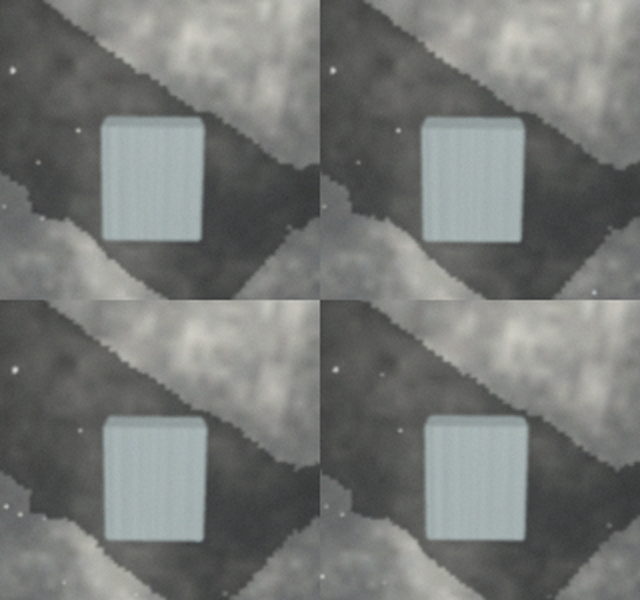

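View pics/blk0.png

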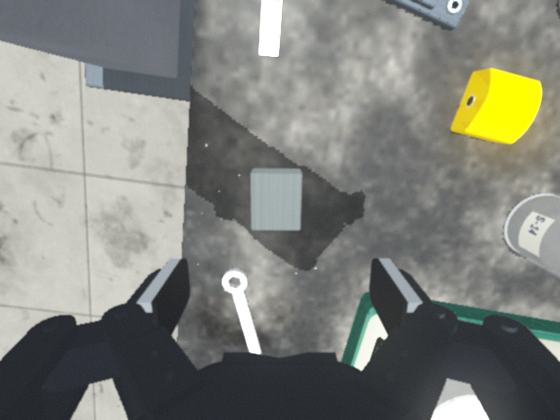

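```bash
python3 - <<'E'
from h import *
i=dict(arm.camera_info('wrist'))
for k,(l,r,t,b,ox,oy) in {0:(102,203,128,241,0,0),2:(104,205,428,540,0,300),3:(425,526,427,540,320,300)}.items():
  i['world_to_cam']=np.load(f'blk{k}_cam.npy')
  f=lambda u,v:ray('wrist',((u-ox)/2+200,(v-oy)/2+110),36,i)
  A=[f(l,t),f(r,t),f(r,b),f(l,b)];c=sum(A)/4
  print(k,c.round(1),np.linalg.norm(A[1]-A[0]).round(1),np.linalg.norm(A[3]-A[0]).round(1),'ydir',np.degrees(np.arctan2(*(A[1]-A[0])[1::-1])).round(2),'xdir',np.degrees(np.arctan2(*(A[0]-A[3])[1::-1])).round(2))
t=dict(arm.camera_info('top'))
im=cv2.imread('pics/top0.png');c=im[225:255,270:306];cv2.imwrite('pics/c5.png',cv2.resize(c,None,fx=14,fy=14,interpolation=cv2.INTER_CUBIC))
E
```

```text
0 [ 432.2 -248.5   36. ] 42.7 51.1 ydir 7.96 xdir 96.48
2 [ 432.  -248.6   36. ] 42.6 50.6 ydir 7.88 xdir 96.45
3 [ 432.  -248.6   36. ] 42.6 51.0 ydir 7.82 xdir 96.41
```

View pics/c5.png

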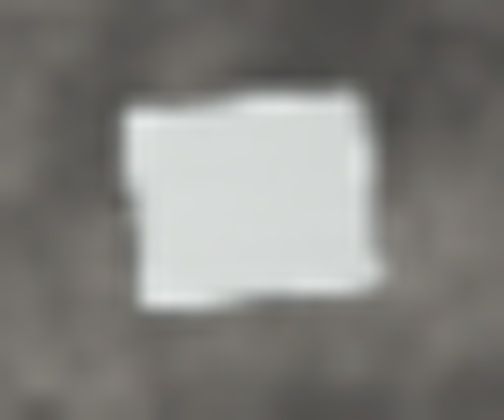

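```bash
python3 - <<'E'
from h import *
i=arm.camera_info('top')
c,s=np.cos(JY),np.sin(JY)
W=lambda x,y,z:[538.2+c*x-s*y,24.4+s*x+c*y,z]
P=np.array([W(-92,34,15),W(-92,-34,15),W(92,34,15),W(92,-34,15)])
print('pred',proj(i,P).round(1).tolist())
m=np.array([[468,161],[487,96],[287,116],[307,49]])/3.2+[80,170]
print('meas',m.round(1).tolist())
print('blk pred',proj(i,[[432,-248.6,36]]))
E
```

```text
pred [[224.8, 220.5], [230.7, 199.6], [167.7, 205.3], [173.9, 184.5]]
meas [[226.2, 220.3], [232.2, 200.0], [169.7, 206.2], [175.9, 185.3]]
blk pred [[286.40174646 238.56238256]]
```

```bash
python3 - <<'E'
from h import *
i=arm.camera_info('side')
c,s=np.cos(JY),np.sin(JY)
W=lambda x,y,z:[538.2+c*x-s*y,24.4+s*x+c*y,z]
P=np.array([W(-92,34,15),W(-92,-34,15),W(92,34,15),W(92,-34,15)])
print('screw pred',proj(i,P).round(1).tolist())
a=np.radians(7.3);y=np.array([np.cos(a),np.sin(a),0]);x=np.array([-np.sin(a),np.cos(a),0]);b=np.array([432,-248.6,36])
print('blk corner pred',proj(i,[b+u*26*x+v*22*y for u,v in ((1,1),(1,-1),(-1,-1),(-1,1))]).round(1).tolist())
im=cv2.imread('pics/side0.png');cr=im[170:250,245:305];cv2.imwrite('pics/c6.png',cv2.resize(cr,None,fx=7.5,fy=7.5,interpolation=cv2.INTER_CUBIC))
E
```

```text
screw pred [[262.4, 205.3], [282.6, 204.3], [256.0, 183.4], [274.4, 182.6]]
blk corner pred [[271.2, 223.1], [258.1, 226.3], [266.5, 234.0], [279.8, 230.6]]
```

View pics/c6.png

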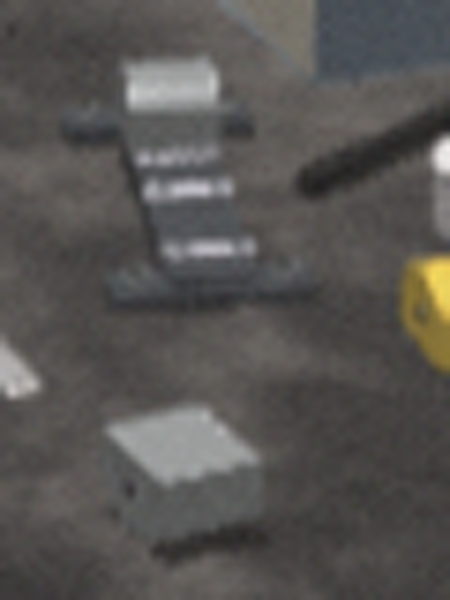

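```bash
python3 - <<'E'
from h import *
g=np.array([432,-248.6,25.]);p,R=pose(g,7.5,-35)
arm.move_pose(p-R[:,1]*75,R)
arm.move_l(p,rate=150)
arm.pause(0.2)
s=arm.get_state();print(s['time_s'],np.round(s['tool_pos']-p,1),np.round(s['wrist_force'],1),s['qpos'].round(2) if hasattr(s['qpos'],'round') else s['qpos'])
snap('side','s1');snap('wrist','w1')
E
python3 - <<'E'
import cv2
im=cv2.imread('pics/s1.png')[150:270,200:360]
cv2.imwrite('pics/c7.png',cv2.resize(im,None,fx=5,fy=5,interpolation=cv2.INTER_CUBIC))
E
```

```text
6.7667 [0.7 0.5 0.6] [-0.1 -0.1 -0.7] [-0.4   0.53  0.55  2.31  0.97  0.4  -0.71]
```

View pics/c7.png

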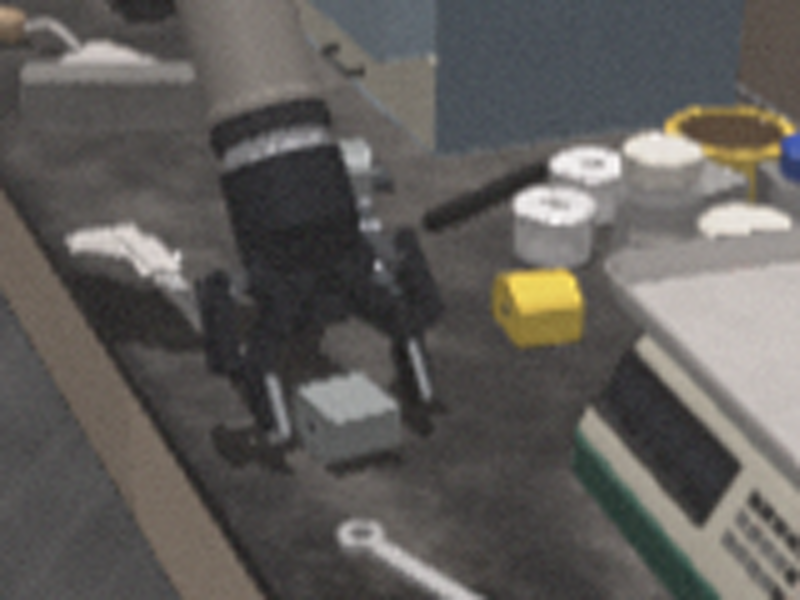

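View pics/w1.png

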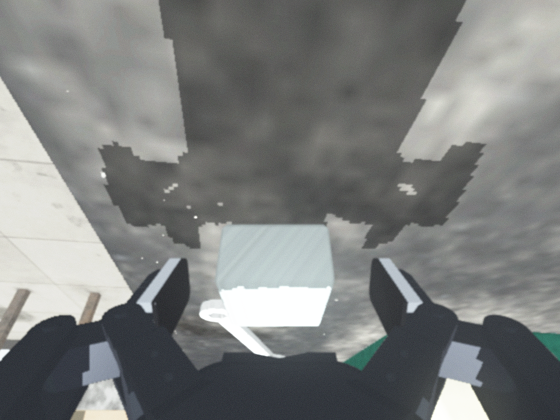

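```bash
python3 - <<'E'
from h import *
arm.command_gripper(30)
s=arm.get_state();print(s['time_s'],s['opening'],np.round(s['wrist_force'],1),np.round(s['tool_pos'],1))
i=arm.camera_info('wrist');np.save('w2_cam.npy',np.array(i['world_to_cam']));np.save('w2_tool.npy',np.c_[s['ee_rot'],s['tool_pos']])
snap('wrist','w2')
p=s['tool_pos'];arm.move_l([p[0],p[1],p[2]+70],rate=150)
s=arm.get_state();print(s['time_s'],s['opening'],np.round(s['wrist_force'],1))
snap('side','s2')
im=cv2.imread('pics/w2.png')[180:360,150:410];cv2.imwrite('pics/c8.png',cv2.resize(im,None,fx=3,fy=3,interpolation=cv2.INTER_CUBIC))
E
```

```text
7.325 43.117275403528 [-0.7  2.1  5.2] [ 433.3 -260.6    8.3]
7.9917 43.333026220878985 [ 0.2  0.3 -6.2]
```

View pics/c8.png

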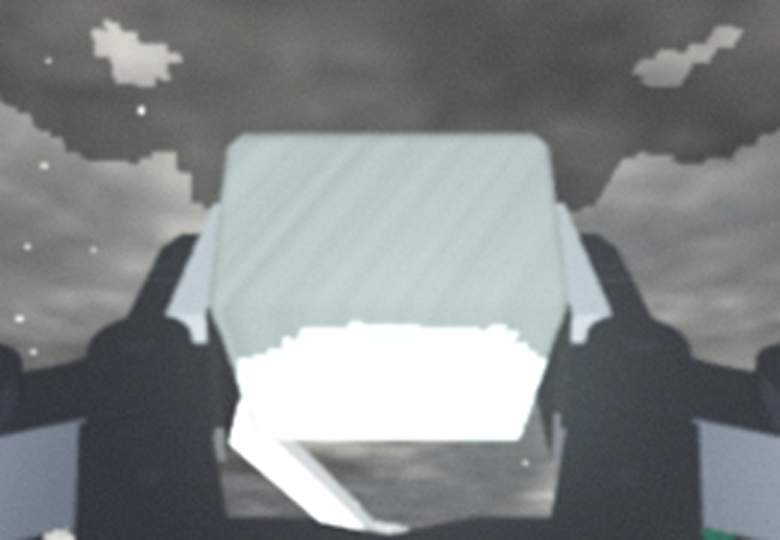

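View pics/s2.png

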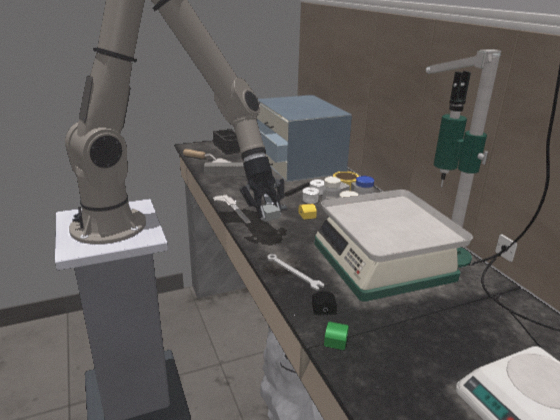

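```bash
python3 - <<'E'
from h import *
from scipy.optimize import least_squares
i=dict(arm.camera_info('wrist'));i['world_to_cam']=np.load('w2_cam.npy');T=np.load('w2_tool.npy')
m=np.array([[220.7,280],[338.7,282],[231.7,326.7],[324,326.7]])
def corners(p):
    # p: y,z offset of flat midpoint in world rel nominal, tilt delta about jaw
    a=np.radians(7.5);y=np.array([np.cos(a),np.sin(a),0]);e=np.array([-np.sin(a),np.cos(a),0]);k=np.array([0,0,1.])
    d=p[2];ex=e*np.cos(d)+k*np.sin(d)
    c=np.array([432,-248.6,36])+e*p[0]+k*p[1]+y*p[3]
    return np.array([c+26*ex-22*y,c+26*ex+22*y,c-26*ex-22*y,c-26*ex+22*y])
f=lambda p:(proj(i,corners(p))-m).ravel()
r=least_squares(f,[0,0,0,0]);print(r.x,np.degrees(r.x[2]),r.fun.round(1))
print(proj(i,corners([0,0,0,0])).round(1))
E
```

```text
[-1.55285618 -0.43788796 -0.01540107  0.30569669] -0.8824161640592063 [-1.8  0.9  0.1 -1.2  3.1  0.2 -0.8  0.1]
[[217.1 281.3]
 [338.9 281.2]
 [233.8 326. ]
 [322.9 325.9]]
```

```bash
cat >> h.py <<'E'
def land(R,p,zmax,dF=3.0,step=1.0,rate=30):
    """descend in steps from p until vertical force rises by dF"""
    arm.pause(0.15);f0=arm.get_state()['wrist_force'][2];d=0
    while d<zmax:
        d+=step;arm.move_l([p[0],p[1],p[2]-d],R,rate=rate)
        s=arm.get_state();F=s['wrist_force'][2]-f0
        if F>dF: break
    print('land t',round(s['time_s'],2),'d',d,'F',round(F,1),'force',np.round(s['wrist_force'],1),'tool',np.round(s['tool_pos'],1));return d
E
python3 - <<'E'
from h import *
p,R=pose([455,-165,75],-13,55)
arm.move_pose(p,R)
p,R=pose([455,-165,30],-13,55)
arm.move_l(p,R,rate=150)
land(R,p,7)
snap('side','s3')
s=arm.get_state();print(np.round(s['ee_rot'],3)-np.round(R,3))
im=cv2.imread('pics/s3.png')[150:270,200:360];cv2.imwrite('pics/c9.png',cv2.resize(im,None,fx=5,fy=5,interpolation=cv2.INTER_CUBIC))
E
```

```text
land t 10.93 d 3.0 F 8.5 force [-1.4 -1.5  2.1] tool [ 459.  -148.5   16.1]
[[ 0.     0.001 -0.001]
 [ 0.     0.001 -0.001]
 [ 0.001  0.002  0.001]]
```

View pics/c9.png

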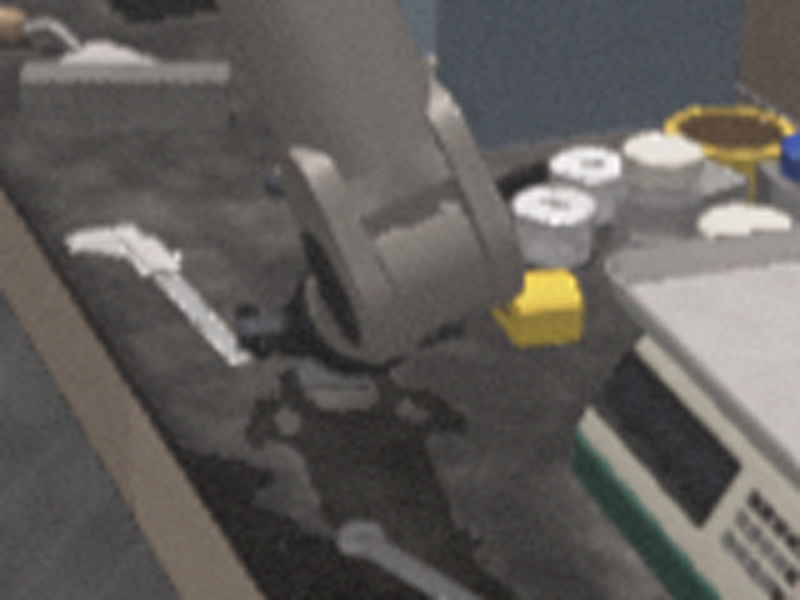

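```bash
python3 - <<'E'
from h import *
arm.command_gripper(57)
arm.pause(0.15)
s=arm.get_state();R=np.array(s['ee_rot']);p=np.array(s['tool_pos']);print(s['time_s'],s['opening'],np.round(s['wrist_force'],1))
arm.move_l(p-R[:,1]*90,rate=200)
i=arm.camera_info('wrist');np.save('w4_cam.npy',np.array(i['world_to_cam']))
snap('wrist','w4');snap('side','s4');print(arm.get_state()['time_s'])
im=cv2.imread('pics/s4.png')[150:270,200:360];cv2.imwrite('pics/c10.png',cv2.resize(im,None,fx=5,fy=5,interpolation=cv2.INTER_CUBIC))
E
```

```text
11.425 56.84795719604927 [ 1.   0.4 -0. ]
12.125
```

View pics/c10.png

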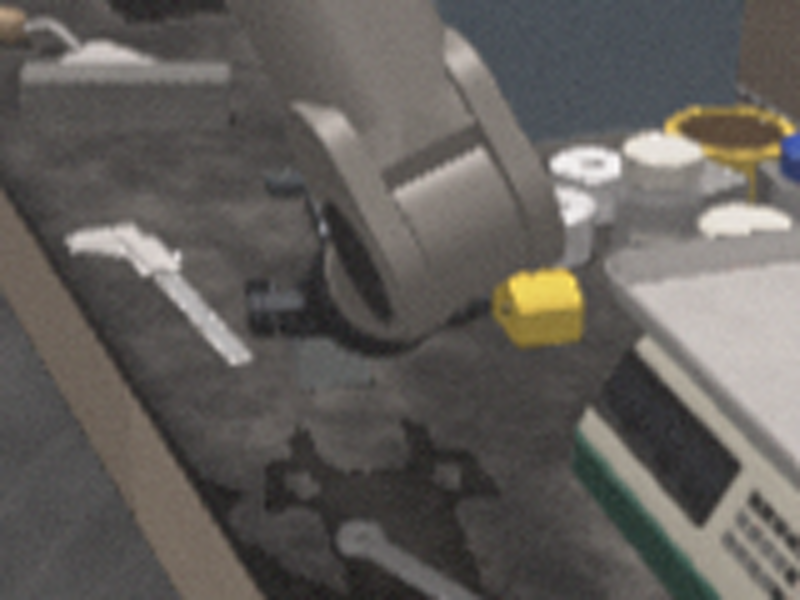

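View pics/w4.png

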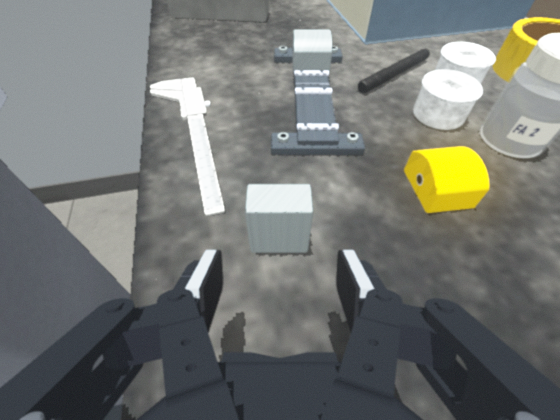

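```bash
python3 - <<'E'
import cv2
im=cv2.imread('pics/w4.png')[175:265,230:330];cv2.imwrite('pics/c11.png',cv2.resize(im,None,fx=6,fy=6,interpolation=cv2.INTER_CUBIC))
E
```

```text
(no output)
```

View pics/c11.png

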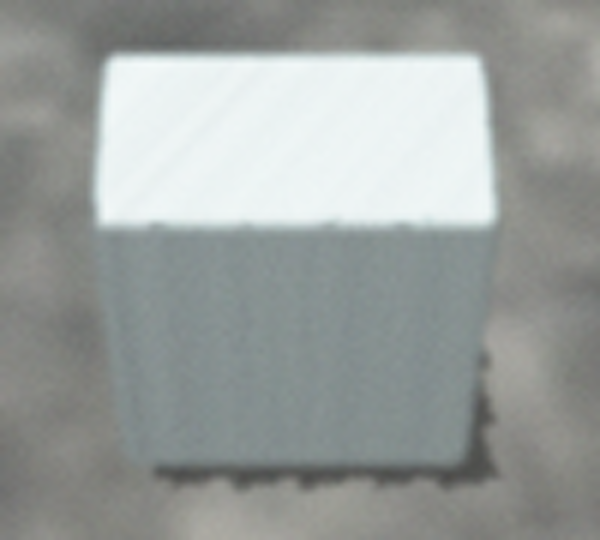

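```bash
python3 - <<'E'
from h import *
from scipy.optimize import least_squares
i=dict(arm.camera_info('wrist'));i['world_to_cam']=np.load('w4_cam.npy')
m=np.array([[103,54],[484,54],[96,226],[497,224],[128,465],[472,465]])/6+[230,175]
def C(p):
    a=p[2];y=np.array([np.cos(a),np.sin(a),0]);e=np.array([-np.sin(a),np.cos(a),0]);c=np.array([p[0],p[1],p[3]]);k=np.array([0,0,1.])
    return np.array([c+24*e-22*y+52*k,c+24*e+22*y+52*k,c-22*y+52*k,c+22*y+52*k,c-22*y,c+22*y])
for w in (0,1):
  r=least_squares(lambda p:(proj(i,C(np.r_[p[:3],p[3]*w]))-m).ravel(),[452,-175,-.22,0]);x=r.x
  e=np.array([-np.sin(x[2]),np.cos(x[2])]);print(x[:2].round(1),np.degrees(x[2]).round(2),x[3].round(1),'mid',(x[:2]+18*e).round(1),r.fun.round(1))
# expected mid
a=np.radians(-13);print(np.array([455,-165])+7*np.array([-np.sin(a),np.cos(a)]))
# jig residual check in this image
c,s=np.cos(JY),np.sin(JY)
W=lambda x,y,z:[538.2+c*x-s*y,24.4+s*x+c*y,z]
print(proj(i,[W(-92,34,15),W(-92,-34,15),W(92,34,15),W(92,-34,15)]).round(1).tolist())
E
```

```text
[ 453. -176.] -12.46 0.0 mid [ 456.9 -158.4] [ 0.1  0.4  0.6 -0.  -0.9 -0.4  1.2 -0.5 -0.4  0.4 -0.7  0. ]
[ 453.3 -174.9] -12.46 -1.5 mid [ 457.2 -157.3] [ 0.3  0.7  0.3  0.3 -0.5 -0.3  0.8 -0.5 -0.2  0.2 -0.9 -0.3]
[ 456.57465738 -158.17940955]
[[282.9, 135.0], [352.3, 135.4], [282.9, 47.6], [333.2, 47.8]]
```

```bash
python3 - <<'E'
import cv2
im=cv2.imread('pics/w4.png')[25:165,260:375];cv2.imwrite('pics/c12.png',cv2.resize(im,None,fx=5,fy=4,interpolation=cv2.INTER_CUBIC))
E
```

```text
(no output)
```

View pics/c12.png

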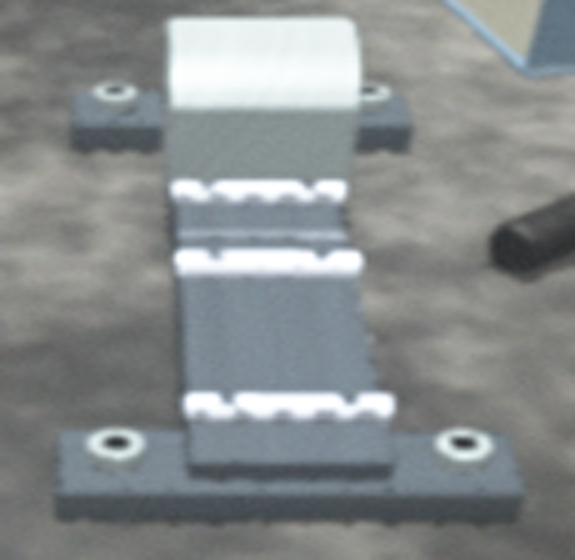

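```bash
python3 - <<'E'
from h import *
s0=arm.get_state()
g=np.array([456.7,-158.3,26.5])
p,R=pose(g+[0,0,120],-12.8,0); arm.move_pose(p,R)
p,R=pose(g,-12.8,-55)
arm.move_pose(p-R[:,1]*70,R)
arm.move_l(p,R,rate=150)
arm.pause(0.15)
s=arm.get_state();print(s['time_s'],np.round(s['tool_pos']-p,1),np.round(s['wrist_force'],1),np.round(s['qpos'],2))
snap('wrist','w5')
E
```

```text
14.9167 [1.1 1.  0.2] [ 0.6  0.6 -1. ] [-0.52  0.75  0.31  2.05  0.75  1.02 -1.07]
```

View pics/w5.png

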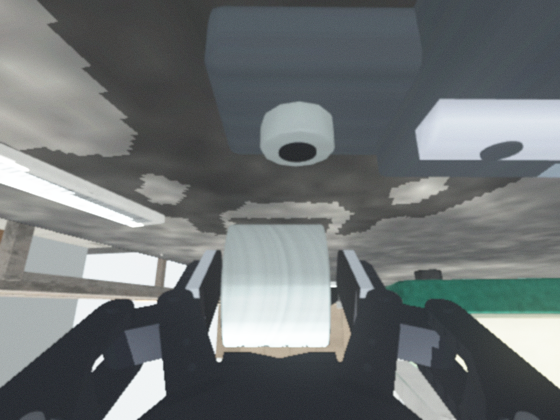

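```bash
python3 - <<'E'
from h import *
arm.command_gripper(30)
s=arm.get_state();print(s['time_s'],s['opening'],np.round(s['wrist_force'],1))
R=np.array(s['ee_rot']);p=np.array(s['tool_pos']);pad=p-GD*R[:,1];print('pad',pad.round(2))
np.save('pad2.npy',pad)
arm.move_l([p[0],p[1],p[2]+100],rate=200)
S=np.array([538.2-50*np.cos(JY),24.4-50*np.sin(JY)])
p,R=pose([S[0],S[1],80],-13.37,35)
arm.move_pose(p,R);arm.pause(0.3)
s=arm.get_state();print(s['time_s'],s['opening'],np.round(s['wrist_force'],1),np.round(s['tool_pos']-p,2),'\n',np.round(np.array(s['ee_rot'])-R,3))
i=arm.camera_info('wrist');np.save('w6_cam.npy',np.array(i['world_to_cam']));np.save('w6_tool.npy',np.c_[s['ee_rot'],s['tool_pos']])
snap('wrist','w6');snap('side','s6');snap('top','t6')
im=cv2.imread('pics/s6.png')[140:240,220:340];cv2.imwrite('pics/c13.png',cv2.resize(im,None,fx=6,fy=6,interpolation=cv2.INTER_CUBIC))
E
```

```text
15.225 43.157778594165286 [-1.6  4.8  5.2]
pad [ 456.93 -157.53   26.83]
17.85 43.53794394457288 [-0.1 -0.5 -5.4] [-0.21  0.31 -0.08] 
 [[ 0.    -0.001 -0.   ]
 [ 0.001  0.     0.   ]
 [-0.     0.     0.   ]]
```

View pics/w6.png

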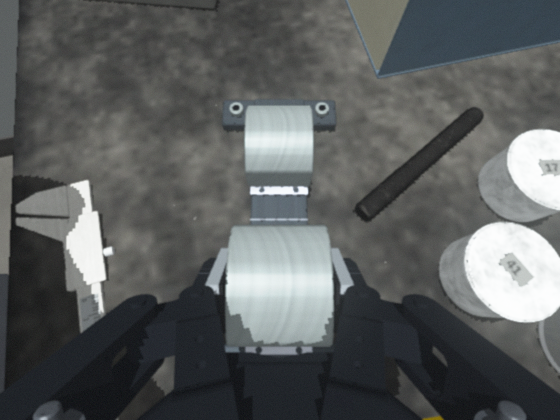

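View pics/c13.png

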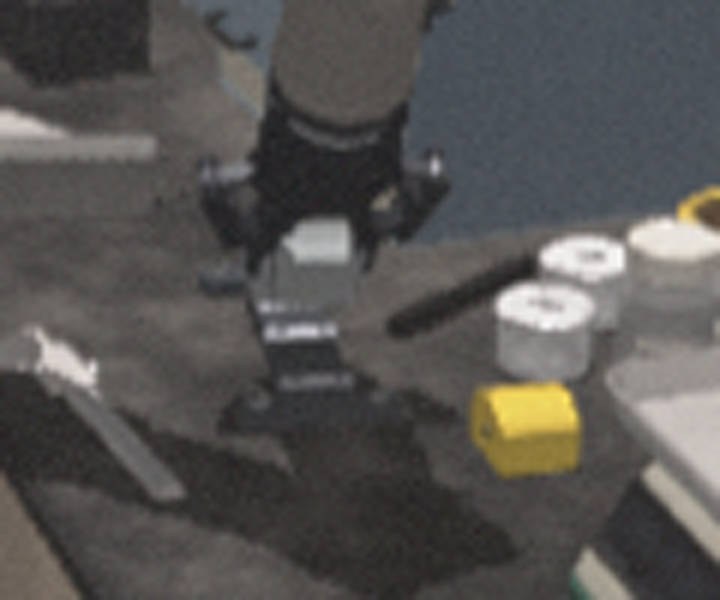

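```bash
cat >> h.py <<'E'
def blockpts(mid,xd,yd,zd):
    """edge polylines of D block given centre and unit axes"""
    mid,xd,yd,zd=map(np.array,(mid,xd,yd,zd));b=mid-18*zd
    th=np.linspace(-1,1,21);prof=[(-26,0),(-26,24)]
    a=np.arcsin(26/34);prof+= [(34*np.sin(t*a),2+34*np.cos(t*a)) for t in th]+[(26,24),(26,0),(-26,0)]
    L=[np.array([b+x*xd+z*zd+s*yd for x,z in prof]) for s in (-22,22)]
    for x,z in ((-26,0),(26,0),(-26,24),(26,24)): L.append(np.array([b+x*xd+z*zd+s*yd for s in(-22,22)]))
    return L
def jpt(P):
    P=np.atleast_2d(np.array(P,float));c,s=np.cos(JY),np.sin(JY);return np.c_[JO[0]+c*P[:,0]-s*P[:,1],JO[1]+s*P[:,0]+c*P[:,1],P[:,2]]
def rect(x0,x1,y0,y1,z): return jpt([[x0,y0,z],[x1,y0,z],[x1,y1,z],[x0,y1,z],[x0,y0,z]])
def draw(im,i,L,col,k,o):
    for l in L:
        q=((proj(i,l)-o+.5)*k-.5).round().astype(int);cv2.polylines(im,[q.reshape(-1,1,2)],False,col,1,cv2.LINE_AA)
JEX=np.array([np.cos(JY),np.sin(JY),0]);JEY=np.array([-np.sin(JY),np.cos(JY),0])
def jiglines():
    L=blockpts(jpt([50,0,34])[0],JEX,JEY,[0,0,1])
    for a in (-84.5,-21.5,15.5): L.append(rect(a,a+6,-20,20,20))
    L+= [rect(-100,100,-20,20,16),rect(-104,-80,-46,46,10),rect(80,104,-46,46,10)];return L
E
python3 - <<'E'
from h import *
i=dict(arm.camera_info('wrist'));i['world_to_cam']=np.load('w6_cam.npy');T=np.load('w6_tool.npy')
pad=T[:,3]-GD*T[:,1]; pad2=np.load('pad2.npy')
ye=np.radians(-12.8);e2=np.array([-np.sin(ye),np.cos(ye)]);dz=(pad2[:2]-[456.8,-158.3])@e2; dx=pad2[2]-26
print('pad dz from mid (toward round)',dz,'dx',dx)
mid=pad+JEX*dx-np.array([0,0,dz]);print('pad',pad.round(1),'mid',mid.round(1))
o=np.array([190,90]);im=cv2.imread('pics/w6.png')[90:370,190:370];im=cv2.resize(im,None,fx=2.1*1.02,fy=2.1*1.02,interpolation=cv2.INTER_CUBIC);k=2.142
draw(im,i,blockpts(mid,JEX,JEY,[0,0,1]),(0,0,255),k,o);draw(im,i,jiglines(),(0,200,0),k,o)
cv2.imwrite('pics/c14.png',im)
i=dict(arm.camera_info('side'));o=np.array([220,140]);im=cv2.imread('pics/c13.png')
draw(im,i,blockpts(mid,JEX,JEY,[0,0,1]),(0,0,255),6,o);draw(im,i,jiglines(),(0,200,0),6,o);cv2.imwrite('pics/c15.png',im)
E
```

```text
pad dz from mid (toward round) 0.7759677643363965 dx 0.8304710046042771
pad [526.4 -23.9  79.9] mid [526.6 -23.1  79.1]
```

View pics/c14.png

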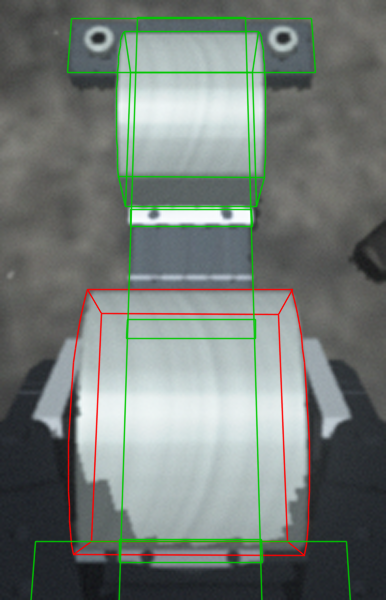

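View pics/c15.png

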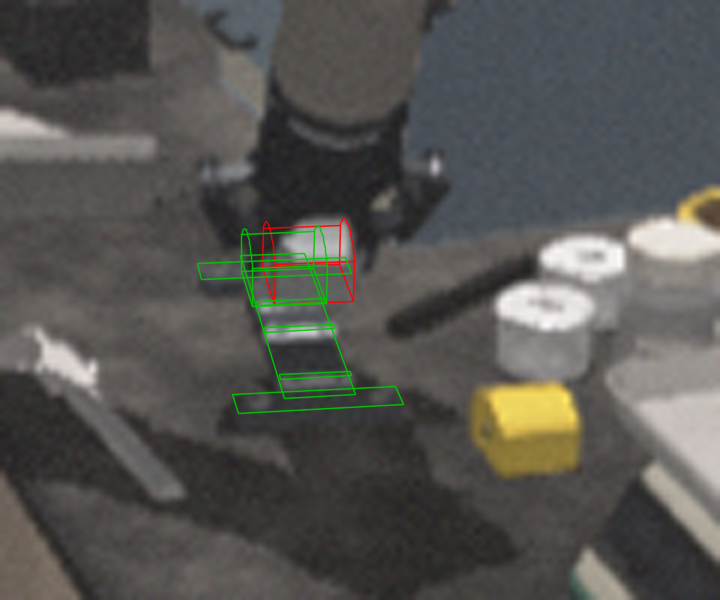

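```bash
python3 - <<'E'
from h import *
T=np.load('w6_tool.npy')
S=jpt([-50,0,0])[0,:2]-0.83*JEX[:2]-np.array([-.21,.31])
p,R=pose([S[0],S[1],39.5],-13.37,35)
arm.move_l(p,R,rate=120);
s=arm.get_state();print(s['time_s'],np.round(s['tool_pos']-p,2),np.round(s['wrist_force'],1))
d=land(R,p,8,dF=4)
s=arm.get_state();pad=s['tool_pos']-GD*np.array(s['ee_rot'])[:,1];mid=pad+JEX*.83-[0,0,.78];print('pad',pad.round(1),'mid',mid.round(1),'seat',jpt([-50,0,34]).round(1),s['time_s'])
i=arm.camera_info('wrist');np.save('w7_cam.npy',np.array(i['world_to_cam']))
im=snap('wrist','w7')[:,:,::-1];o=np.array([190,90]);k=2.142
im=cv2.resize(im[90:370,190:370],None,fx=k,fy=k,interpolation=cv2.INTER_CUBIC)
draw(im,i,blockpts(mid,JEX,JEY,[0,0,1]),(0,0,255),k,o);draw(im,i,jiglines(),(0,200,0),k,o)
cv2.imwrite('pics/c16.png',im)
E
```

```text
18.4917 [-0.04 -0.16 -0.08] [-0. -0. -6.]
land t 19.64 d 4.0 F 12.5 force [-4.  -1.1  6.2] tool [529.6 -13.8  19.7]
pad [526.8 -25.4  36.6] mid [527.  -24.6  35.8] seat [[526.6 -24.2  34. ]] 19.6417
```

View pics/c16.png

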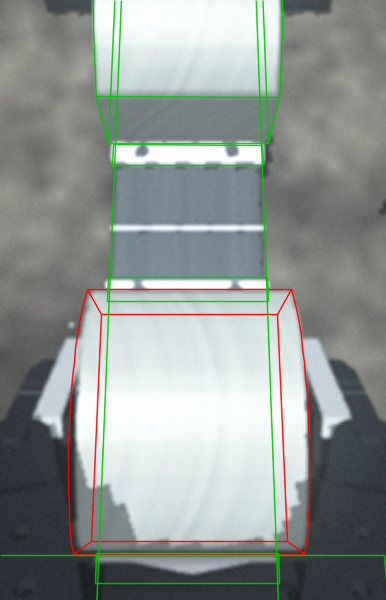

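```bash
python3 - <<'E'
from h import *
arm.command_gripper(56);arm.pause(0.1)
s=arm.get_state();R=np.array(s['ee_rot']);p=np.array(s['tool_pos']);print(s['time_s'],np.round(s['wrist_force'],1),np.round(p,1))
arm.move_l(p-R[:,1]*60,rate=200);arm.pause(.1)
i=arm.camera_info('wrist');np.save('w8_cam.npy',np.array(i['world_to_cam']))
im=snap('wrist','w8')[:,:,::-1];o=np.array([190,60]);k=2.142
im=cv2.resize(im[60:340,190:370],None,fx=k,fy=k,interpolation=cv2.INTER_CUBIC)
im0=im.copy()
draw(im,i,blockpts(jpt([-50,0,34])[0],JEX,JEY,[0,0,1]),(0,0,255),k,o);draw(im,i,jiglines(),(0,200,0),k,o)
cv2.imwrite('pics/c17.png',np.hstack([im0,im]))
E
```

```text
20.075 [ 0.4 -0.2 -1. ] [529.6 -13.6  18.5]
```

View pics/c17.png

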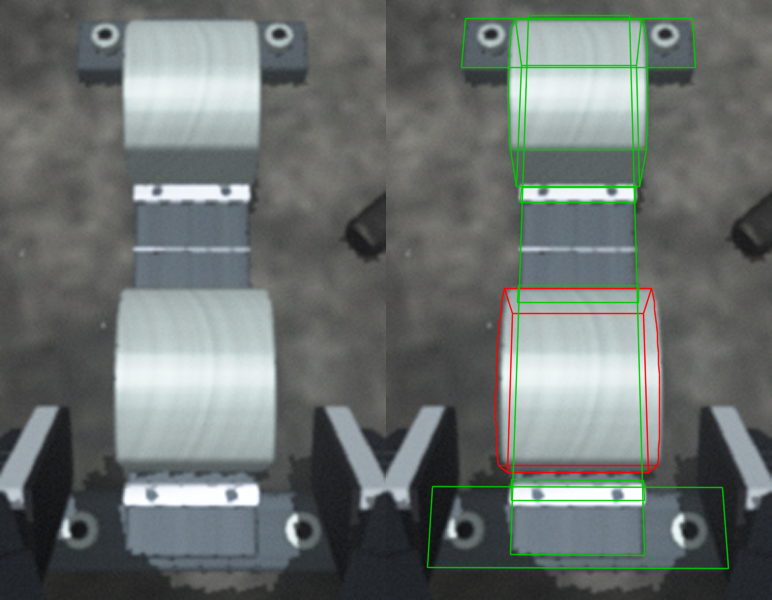

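```bash
python3 - <<'E'
from h import *
for tl in (60,65,70):
    a=np.radians(tl);t=-JEY*np.sin(a)-np.array([0,0,np.cos(a)]);R=Rot(-JEX,t)
    v=.957*t-.289*R[:,2]
    for d in (240,280):
        cam=jpt([0,0,30])[0]-d*v;p=cam+143*t-73*R[:,2]
        q=arm.solve_ik(p,R);print(tl,d,p.round(),None if q is None else np.round(q,2))
print(np.round(arm.get_state()['qpos'],2))
im=cv2.imread('pics/w6.png') 
E
```

```text
60 240 [463.  42.  70.] None
60 280 [437.  49.  99.] None
65 240 [460.  43.  63.] None
65 280 [431.  50.  90.] None
70 240 [458.  44.  56.] None
70 280 [427.  51.  80.] None
[-0.25  0.65  0.82  2.03 -1.14  1.25  1.01]
```

```bash
python3 - <<'E'
from h import *
s=arm.get_state();p=np.array(s['tool_pos']);
R=Rot([np.cos(np.radians(-13.37)),np.sin(np.radians(-13.37)),0],[0,0,-1])
S=jpt([-50,0,0])[0];W=jpt([50,0,0])[0]
arm.move_l(p+[0,-20,60],rate=250)
arm.move_pose([S[0],S[1],70],R)
arm.command_gripper(0)
for nm,c in (('loose',S),('twin',W)):
    arm.move_l([c[0],c[1],57],R,rate=200)
    land(R,[c[0],c[1],56],8,dF=3,step=0.7,rate=40)
    arm.move_l([c[0],c[1],68],R,rate=200)
E
```

```text
land t 24.25 d 4.2 F 3.2 force [-1.2  0.6  3.9] tool [526.8 -24.3  52.1]
land t 27.05 d 4.9 F 8.7 force [-2.5  0.3  9.2] tool [549.9  73.   52. ]
```

```bash
python3 - <<'E'
from h import *
R=Rot([np.cos(np.radians(65.7)),np.sin(np.radians(65.7)),0],[0,0,-1])
s=arm.get_state();p=np.array(s['tool_pos']);arm.move_l(p+[0,0,60],rate=300)
arm.move_pose([457,283,200],R)
arm.command_gripper(66)
s=arm.get_state();print(s['time_s'],np.round(s['tool_pos'],1),np.round(s['qpos'],2))
i=arm.camera_info('wrist');np.save('w9_cam.npy',np.array(i['world_to_cam']))
im=snap('wrist','w9')[:,:,::-1];print(np.round(arm.get_state()['tool_pos'],1))
cv2.imwrite('pics/c18.png',cv2.resize(im[60:280,180:380],None,fx=2.7,fy=2.7,interpolation=cv2.INTER_CUBIC))
E
```

```text
29.2417 [457. 283. 200.] [-1.45  0.38  1.03  1.86 -0.36  1.11  0.86]
[457. 283. 200.]
```

View pics/w9.png

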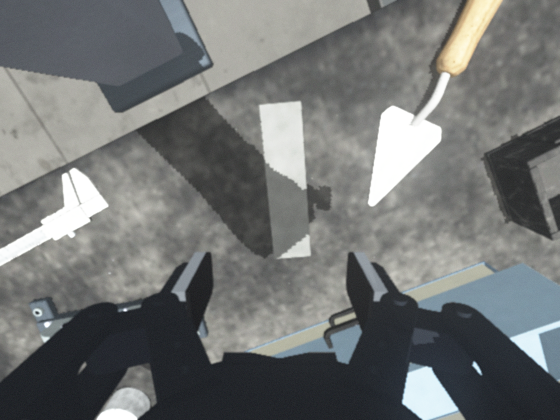

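View pics/c18.png

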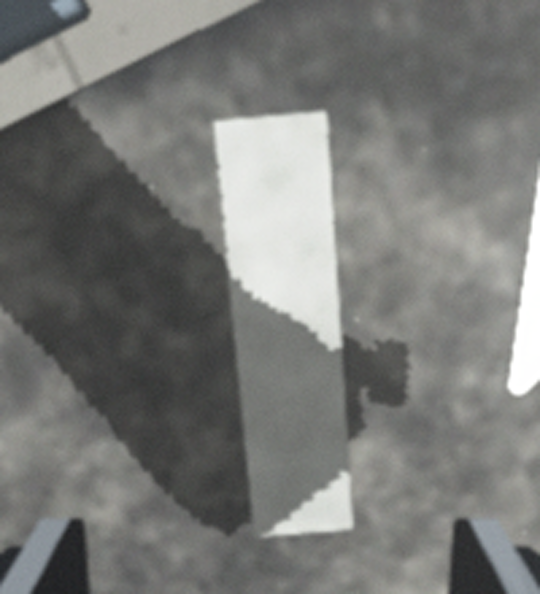

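```bash
python3 - <<'E'
from h import *
i=dict(arm.camera_info('wrist'));i['world_to_cam']=np.load('w9_cam.npy')
m=np.array([[214,122],[327,112],[353,528],[251,537]])/2.7+[180,60]
A=[ray('wrist',u,40,i) for u in m];c=sum(A)/4
top=(A[0]+A[1])/2;bot=(A[2]+A[3])/2
n=np.linalg.norm
print(np.round(A,1).tolist(),'c',c.round(1),'w',n(A[1]-A[0]).round(1),n(A[2]-A[3]).round(1),'len',n(A[3]-A[0]).round(1),n(A[2]-A[1]).round(1))
L=bot-top;print('long yaw',np.degrees(np.arctan2(L[1],L[0])),'short',np.degrees(np.arctan2(*(A[1]-A[0])[1::-1])),np.degrees(np.arctan2(*(A[2]-A[3])[1::-1])))
E
```

```text
[[377.3, 299.7, 40.0], [390.4, 336.7, 40.0], [540.1, 284.2, 40.0], [526.9, 245.3, 40.0]] c [458.7 291.5  40. ] w 39.3 41.1 len 159.1 158.6
long yaw -19.667421151188872 short 70.52006784116644 71.22666407583759
```

```bash
python3 - <<'E'
from h import *
y=np.radians(70.5);R=Rot([np.cos(y),np.sin(y),0],[0,0,-1])
c=np.array([458.7,291.5])
arm.move_pose([c[0],c[1],75],R)
z=24-20.3
arm.move_l([c[0],c[1],z],R,rate=120);arm.pause(.2)
s=arm.get_state();e=np.array(s['tool_pos'])-[c[0],c[1],z];print(s['time_s'],e.round(2),np.round(s['wrist_force'],1))
arm.command_gripper(25)
s=arm.get_state();t=np.array(s['tool_pos']);L=np.array([np.sin(y),-np.cos(y)])  # long axis dir (toward +x)
print(s['time_s'],s['opening'],t.round(2),np.round(s['wrist_force'],1),'tool offset along long',((t[:2]-c)@L).round(2),'z',t[2])
np.save('pr.npy',[((t[:2]-c)@L),t[2]])
arm.move_l([t[0],t[1],t[2]+100],R,rate=150)
s=arm.get_state();print(s['time_s'],np.round(s['wrist_force'],1),np.round(s['moment'],2),s['opening'])
snap('wrist','w10');snap('side','s10')
E
```

```text
30.8 [0.61 0.38 0.8 ] [ 0.6 -0.7 -0.4]
31.15 39.34568928227143 [458.8  291.24   4.19] [-0.8 -0.6  6.2] tool offset along long 0.19 z 4.18979783159951
31.9667 [ 1.   0.4 -6. ] [-0.03  0.04  0.04] 39.353974768189545
```

View pics/w10.png

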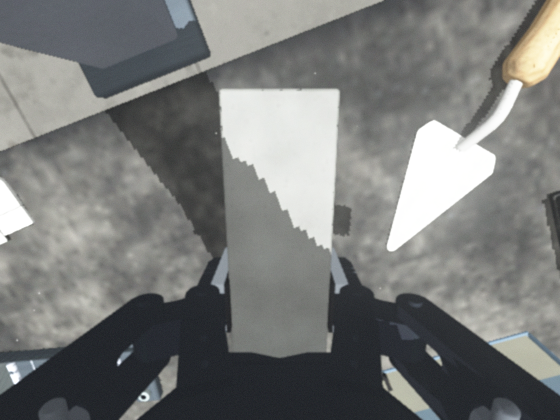

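View pics/s10.png

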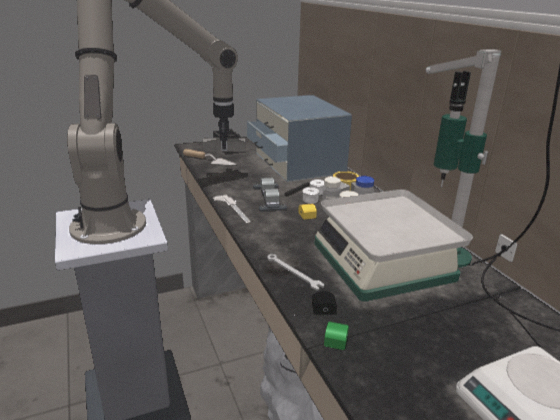

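```bash
python3 - <<'E'
from h import *
off,z0=np.load('pr.npy')
R=Rot(-JEY,[0,0,-1]);C=JO[:2]-off*JEX[:2]
arm.move_pose([C[0],C[1],z0+52+40],R)
arm.move_l([C[0],C[1],z0+52+10],R,rate=100);arm.pause(.3)
s=arm.get_state();e=np.array(s['tool_pos'])-[C[0],C[1],z0+62];print(s['time_s'],e.round(2),np.round(s['wrist_force'],1),'\n',(np.array(s['ee_rot'])-R).round(3),s['opening'],np.round(s['qpos'],2))
np.save('err.npy',e)
i=arm.camera_info('wrist');np.save('w11_cam.npy',np.array(i['world_to_cam']))
snap('wrist','w11');snap('side','s11')
im=cv2.imread('pics/s11.png')[130:230,220:340];cv2.imwrite('pics/c19.png',cv2.resize(im,None,fx=6,fy=6,interpolation=cv2.INTER_CUBIC))
E
```

```text
33.8917 [ 0.37 -0.02  0.45] [ 0.6  0.  -5.2] 
 [[-0.     0.001  0.   ]
 [-0.     0.    -0.   ]
 [ 0.001  0.     0.   ]] 39.23163838897135 [-0.93  0.69  1.11  1.98 -0.77  0.97  0.34]
```

View pics/w11.png

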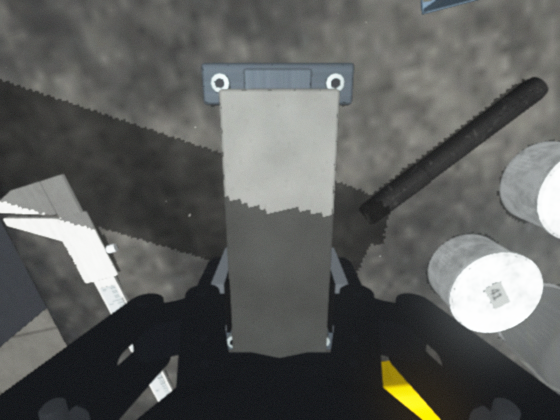

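View pics/c19.png

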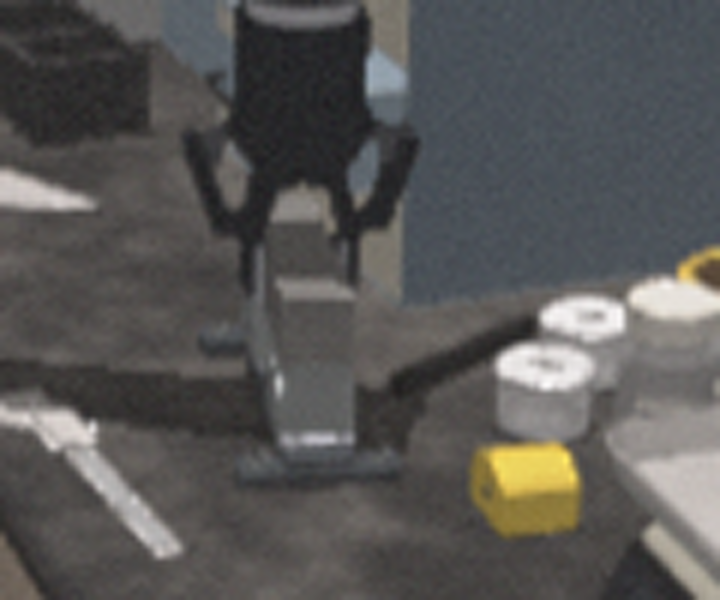

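```bash
python3 - <<'E'
from h import *
i=dict(arm.camera_info('wrist'));i['world_to_cam']=np.load('w11_cam.npy')
print(proj(i,jpt([[92,34,15],[92,-34,15],[92,0,10]])).round(1).tolist())
im=cv2.imread('pics/w11.png')[55:115,195:360];cv2.imwrite('pics/c20.png',cv2.resize(im,None,fx=4.8,fy=4.8,interpolation=cv2.INTER_CUBIC))
# same for w8 (before)
i['world_to_cam']=np.load('w8_cam.npy');print(proj(i,jpt([[92,34,15],[92,-34,15],[-92,34,15],[-92,-34,15]])).round(1).tolist())
m=np.array([[105,35],[279,35],[79,530],[303,530]])/2.142+[190,60];print(m.round(1).tolist())
E
```

```text
[[219.7, 80.8], [335.2, 80.9], [277.5, 81.7]]
[[239.0, 75.1], [319.9, 75.2], [226.9, 305.4], [331.2, 305.6]]
[[239.0, 76.3], [320.3, 76.3], [226.9, 307.4], [331.5, 307.4]]
```

View pics/c20.png

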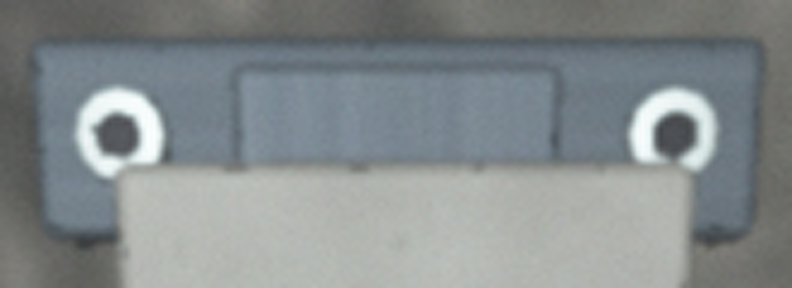

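```bash
python3 - <<'E'
from h import *
off,z0=np.load('pr.npy');e=np.load('err.npy')
R=Rot(-JEY,[0,0,-1]);C=JO[:2]-(off+1.2)*JEX[:2]-e[:2]
arm.move_l([C[0],C[1],z0+54],R,rate=60);
land(R,[C[0],C[1],z0+54],5,dF=2.5,step=0.5,rate=15)
s=arm.get_state();t=np.array(s['tool_pos']);d=t[:2]-JO[:2];print('jig-frame tool',(d@JEX[:2]).round(2),(d@JEY[:2]).round(2),t[2]-z0,s['moment'],s['time_s'])
E
```

```text
land t 35.67 d 2.5 F 6.6 force [-1.7  1.1  1.8] tool [537.6  23.   56.2]
jig-frame tool -1.46 0.27 51.978078701955425 [0.12842032 0.44171802 0.03496182] 35.675
```

```bash
python3 - <<'E'
from h import *
arm.command_gripper(52);arm.pause(0.1)
s=arm.get_state();t=np.array(s['tool_pos']);print(s['time_s'],s['opening'],np.round(s['wrist_force'],1),t.round(1))
arm.move_l([t[0],t[1],t[2]+90],rate=120)
R=np.array(s['ee_rot'])
arm.move_l(np.array([t[0],t[1],t[2]+150])-30*R[:,2],rate=200);arm.pause(.2)
i=arm.camera_info('wrist');np.save('w12_cam.npy',np.array(i['world_to_cam']))
snap('wrist','w12');snap('side','s12');snap('top','t12');print(arm.get_state()['time_s'])
a=cv2.imread('pics/s12.png')[130:230,220:340];cv2.imwrite('pics/c21.png',cv2.resize(a,None,fx=6,fy=6,interpolation=cv2.INTER_CUBIC))
E
```

```text
36.0583 51.77257383735121 [ 0.3  0.3 -0.1] [537.8  23.   55.8]
37.7917
```

View pics/w12.png

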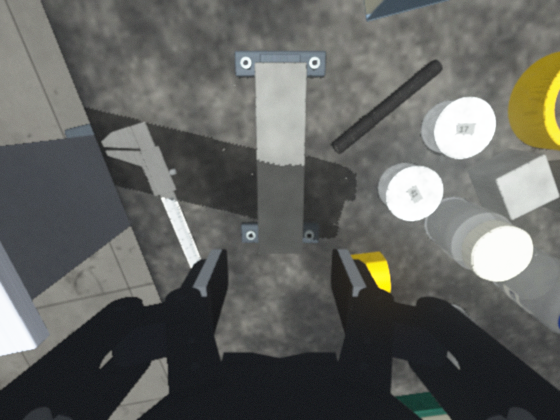

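View pics/c21.png

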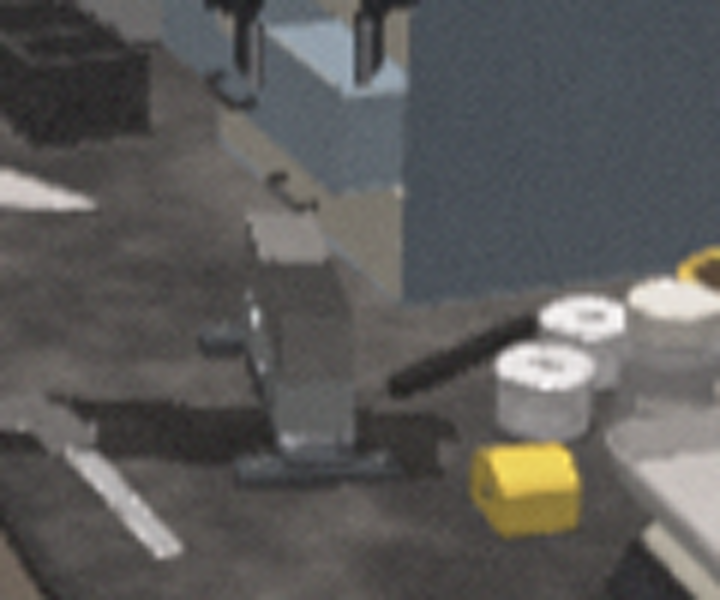

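```bash
python3 - <<'E'
import cv2
im=cv2.imread('pics/w12.png')
a=cv2.resize(im[45:95,228:333],None,fx=6,fy=6,interpolation=cv2.INTER_CUBIC);b=cv2.resize(im[215:262,228:333],None,fx=6,fy=6,interpolation=cv2.INTER_CUBIC)
import numpy as np
cv2.imwrite('pics/c22.png',np.vstack([a,b]))
E
```

```text
(no output)
```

View pics/c22.png

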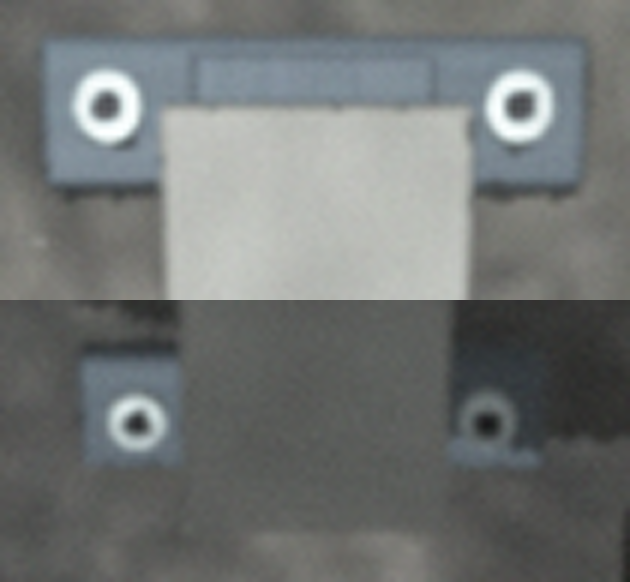

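```bash
python3 - <<'E'
from h import *
from scipy.optimize import least_squares
i=dict(arm.camera_info('wrist'));i['world_to_cam']=np.load('w12_cam.npy')
top=lambda a:np.array(a)/6+[228,45]; bot=lambda a:(np.array(a)-[0,300])/6+[228,215]
mj=np.vstack([top([[107,105],[519,106]]),bot([[137,423],[487,423]])])
mp=np.vstack([top([[160,107],[472,107]]),bot([[189,532],[445,532]])])
def W(p,P):
    c,s=np.cos(p[2]),np.sin(p[2]);return np.c_[p[0]+c*P[:,0]-s*P[:,1],p[1]+s*P[:,0]+c*P[:,1],P[:,2]]
PJ=np.array([[92,34,15],[92,-34,15],[-92,34,15],[-92,-34,15]],float);PP=np.array([[80,20,92],[80,-20,92],[-80,20,92],[-80,-20,92]],float)
for P,m in ((PJ,mj),(PP,mp)):
    r=least_squares(lambda p:(proj(i,W(p,P))-m).ravel(),[538,24,JY]);x=r.x
    print(x[:2].round(2),np.degrees(x[2]).round(2),r.fun.round(1)); P is PJ and globals().__setitem__('J',x)
d=x[:2]-J[:2];print('prism rel jig: x',(d[0]*np.cos(J[2])+d[1]*np.sin(J[2])).round(2),'y',(-d[0]*np.sin(J[2])+d[1]*np.cos(J[2])).round(2),'yaw',np.degrees(x[2]-J[2]).round(2))
print(np.round(arm.get_state()['tool_pos'],1))
E
```

```text
[538.34  23.21] 76.7 [ 0.   0.2  0.  -0.  -0.1 -0.1  0.1 -0.1]
[539.05  24.23] 76.84 [-0.3 -0.3  0.3 -0.5 -0.7  0.6  0.6  0.5]
prism rel jig: x 1.16 y -0.45 yaw 0.14
[530.6  -5.8 205.2]
```

```bash
python3 - <<'E'
from h import *
arm.job_done();print(arm.get_state()['time_s'])
E
```

```text
the job is handed in; nothing more can be done
the job is handed in; nothing more can be done
```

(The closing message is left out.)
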